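# Lock the mixer rotor with its transport bar

### The arm

A 6-joint arm with a two-finger parallel gripper is mounted at the origin on a cart in front of the work surface, level with it; the furniture and walls round the work are solid. World frame = base frame: x ahead of the robot, y to its left, z up, the work surface at z = 0. Lengths are in m, angles in rad, forces in N, time in s.
With the tool pointing down it reaches from about 0.35 to 0.975 m from the base axis. Payload 7.1 kg.
Tool frame: the origin (TCP) lies midway between the tips of the shut fingers; the grasp point (between the pads) lies 19 mm behind it; z points along the fingers, y is the line along which they close (so a half turn about z gives the same grasp; the last joint's range is limited). The gripper opens to 88 mm and grips with 3 to 60 N. Pads are 20 mm wide; open, the fingers measure 115 mm over their backs; the gripper's body (75 mm by 178 mm) begins 61 mm behind the grasp point.
Start: joints at [-1.122, 0.423, 1.63, -0, 1.089, -0.019], TCP at [0.282, -0.558, 0.223] pointing down, gripper open.
Joint ranges: [-3, 3], [-0.9, 2.11], [0.09, 2.58], [-1.31, 4.45], [0.11, 2.69], [-2.54, 2.54]. Speed limits (rad/s): [2.39, 2.39, 3.01, 3.14, 3.14, 3.14].

### API

Orientations are given as a unit quaternion [w, x, y, z].
In Python, from station import move_pose, movel, movej, command_gripper, wait, inverse_kinematics, read_camera, camera_info, MotionError, job_done, get_time, get_joint_pos, get_qvel, get_effort, get_tcp_pos, get_ee_rot, get_ft_force, get_ft_torque, get_grip_width, get_finger_force gives the robot as it stands. Calls block until the motion is done:
- move_pose(position, orientation): joint-space move of the TCP to a pose.
- movel(position, frame=None, v=0.15, until_force=None): straight line of the TCP; frame=None keeps the orientation; v is the mean speed in m/s. With until_force (N) it stops when the force on the tool has changed by that much, and returns True; else False.
- movej(angles): joint-space move.
- command_gripper(opening): opening from 0.0 (shut) to 1.0 (fully open); the grip force is fixed at half the most; returns when the fingers have stopped.
- wait(seconds).
- inverse_kinematics(position, orientation): joint angles nearest the present ones, or None.
- read_camera(name): name is "side" or "top" or "wrist"; returns the picture (384x512x3 uint8, red, green, blue); there is no depth.
- camera_info(name): a dict with "intrinsics" (3x3 intrinsics, pixels), "T" (4x4, takes a point from camera to world coordinates); the wrist camera has in their place "tool_from_camera" (4x4, takes a point from camera to tool coordinates, whose origin is the TCP and whose axes are the flange's). Camera axes: x right, y up, looking along -z (the intrinsics and any distortion apply to the point x, -y, -z); pixel columns grow to the right and rows downward; lengths in m; the calibration is good to about 2 mm. A picture is of the moment at which its call begins: read the wrist's pose just before it. camera_info takes no time and is no camera call.
A pose or a line that the arm cannot do raises MotionError and nothing moves.
- job_done(): hands the job in; it is judged then, once.
Readings, each from a call of its own:
- get_time(): time.
- get_joint_pos(): joint angles.
- get_qvel(): joint speeds.
- get_effort(): joint torques, N m.
- get_tcp_pos(): TCP position.
- get_ee_rot(): TCP orientation.
- get_ft_force(): force on the tool from outside, world axes, zero at the start.
- get_ft_torque(): the same for the moment, N m.
- get_grip_width(): opening from 0.0 (shut) to 1.0 (fully open).
- get_finger_force(): force on a finger pad.
Only numpy, scipy, OpenCV 4.12 (cv2) and the standard library are available. Lean on these libraries where they do the work, as an engineer would, in place of code of your own. Each camera call takes 0.05 s, during which the arm holds its last target. There are 200 camera calls.

### The job

Lock the small mixer's rotor for transport, using only the fingertips and gripping or lifting nothing. First turn the slotted aluminium rotor by pushing one of its blue posts sideways until its groove lines up with the steel bar; then push the bar's red post so that the bar slides under the bridge, right through the groove and into the keeper on the far side, fully home (the red post meets the bridge). Do not disturb the labware standing round it.

Things in the scene. Friction and masses are not known exactly. Their poses are not given: they have to be found in the camera images.
- lock: fixed grey mixer base; does not move. Plate 280 x 100 mm, top z = 16 mm, from x = -208 to +72 mm. Origin on the bench below the rotor axis; x = direction in which the bar is pushed, z up. The bar lies in a straight aluminium channel along x, -206 to -52 mm: floor z = 25 mm, 18 mm wide inside, 30 mm over its walls, wall tops z = 36 mm
- rotor (a joint): rotor angle (rad, counter-clockwise from above positive) = direction of the groove relative to the base's x axis. In line with the bar at 0, pi or any multiple of pi (the rotor is the same both ways round). Starts at 0.6 to 2.54; turns either way without stops and stays where it is left (friction 0.05 N m)
- bridge (a point): centre of the top of the grey bridge over the front end of the channel: base x = -64 to -52 mm, 36 mm wide, top z = 46 mm (screw heads to 48.5 mm); the bar slides under it
- keeper (a point): centre of the tunnel of the grey keeper on the far side of the rotor: base x = 50 to 68 mm, tunnel 20 mm wide, 38 mm over all, top z = 46 mm (screw heads to 48.5 mm)
- rotor_mid (a point): centre of the rotor at the height of its top face (z = 38 mm); x axis along the groove, z up. The rotor is a horizontal aluminium disc 88 mm across, with a straight open groove 20 mm wide right across it, mouths flared to 30 mm; groove floor at z = 24 mm
- rotor_post_a (a point): centre of the top of one blue upright post of the rotor: 12 mm diameter, top at z = 85 mm, 34 mm from the rotor axis at a right angle to the groove (on the +y side of rotor_mid); its shaft is free from z = 41 mm up
- rotor_post_b (a point): the same for the other blue post, opposite (on the -y side of rotor_mid)
- bar_post (a point): centre of the top of the bar's red upright post: 12 mm diameter, top z = 85 mm, shaft free from z = 40 mm up; 8 mm from the bar's rear end; x axis towards the nose. Starts at base x = -184 to -196 mm; fully home at base x = -70 mm, where it meets the bridge
- bar_nose (a point): front end of the loose steel bar, half-way up (z = 31 mm); bar 14 mm wide, 12 mm high, 142 mm long, about 0.25 kg, round nose. At the start at base x = -50 to -62 mm, just short of the rotor; fully home at base x = 64 mm, inside the keeper
- tip_box: bystander: teal pipette-tip box with clear lid, 76x118x72 mm, origin at the centre of its underside; loose, to be left alone
- flask_50: bystander: small clear conical flask, 50 across, height 70 mm, origin at the centre of its underside; loose, to be left alone
- beaker_50: bystander: small clear beaker, 46 across, height 57 mm, origin at the centre of its underside; loose, to be left alone
- timer: bystander: white bench timer, 62x62x20 mm, origin at the centre of its underside; loose, to be left alone
- petri_1: bystander: lidded clear petri dish, 58 across, height 15 mm, origin at the centre of its underside; loose, to be left alone
- well_plate: bystander: white well plate, 74x108x14 mm, origin at the centre of its underside; loose, to be left alone
- bar: the loose steel bar itself; origin on its underside below the red post, x towards the nose, z up
- cycler: the big cream PCR cycler on the left at the back, fixed: its body spans x = -264 to +265 mm and y = -135 to +135 mm in its own axes (turned 30 degrees clockwise), 390 mm high; it stands between the arm's starting place and the work, so swing round in front of it. Fixed tall glassware stands behind the work, beyond x = 0.7 m
Not all that is in view belongs to the job. What is shaped like the bar but green or yellow is not meant.

How it is judged:
On the way, in this order (a step that is already met when the one before it is completed fails the run):
1. the groove is turned into line with the bar (within 0.2 rad) while the bar is still outside the rotor (angle between the x axis of rotor_mid and the x axis of lock, either way round below 0.2 rad and x of bar_nose in the frame of lock below -0.035 m), for 0.2 s.
2. the bar is pushed through the groove and into the keeper (x of bar_nose in the frame of lock above 0.058 m and y of bar_nose in the frame of lock between -0.006 and 0.006 m and z of bar_nose in the frame of lock between 0.025 and 0.037 m), for 0.2 s.
At the end, for the whole second after the job is handed in: the bar lies through the rotor's groove with its nose in the keeper, within 6 mm of fully home, level and at rest; the rotor is at rest in line (within 0.15 rad) (all of step 2 and angle between the x axis of rotor_mid and the x axis of lock, either way round below 0.15 rad and linear speed of bar below 0.01 m/s and velocity of joint rotor between -0.05 and 0.05 rad/s); the robot touches nothing.
It fails at once if the bar is lifted or tipped up (more than 8 mm) (z of bar_post in the frame of lock above 0.093 m or z of bar_nose in the frame of lock above 0.039 m).
It fails at once if a bystander is moved (more than 15 mm) (distance of any of tip_box, flask_50, beaker_50, timer, petri_1, well_plate from where it was at the start of the episode above 0.015 m).
It also fails if it takes over 48 s, if anything falls off the work surface, if the arm or the gripper's body presses on something with over 40 N, if the wrist force passes 120 N, or if a joint passes its speed limit or range.

## Working session

There is one attempt and no reset: what is moved stays moved. The work goes in short steps, each a Python script; the robot and the scene stay as the last script left them, time stands still between calls to the robot, and variables do not carry over. Pictures are saved under pics/ and viewed, at most 10 in all, crops included, and the job is handed in when it is done.

```bash
mkdir -p pics; cat > h.py <<'E'
import numpy as np, cv2
from station import *
def save(n,img): cv2.imwrite(f'pics/{n}.png',cv2.cvtColor(img,cv2.COLOR_RGB2BGR))
def ray(cam,uv,T=None):
    i=camera_info(cam); K=np.array(i['intrinsics']); T=np.array(i['T']) if T is None else T
    d=i.get('distortion'); p=cv2.undistortPoints(np.array([[uv]],float),K,None if d is None else np.array(d,float))[0,0]
    return T[:3,3],T[:3,:3]@np.array([p[0],-p[1],-1])
def atz(cam,uv,z,T=None):
    o,d=ray(cam,uv,T); return o+d*(z-o[2])/d[2]
E
python3 - <<'E'
from h import *
a=read_camera('top');save('top',a);b=read_camera('side');save('side',b)
save('both',cv2.resize(np.vstack([a,b]),None,fx=.78,fy=.78))
for c in('top','side','wrist'):print(c,camera_info(c))
print(get_time(),get_ee_rot())
E
```

```text
top {'intrinsics': array([[354.99560251,   0.        , 251.94736184],
       [  0.        , 354.99560251, 193.78115993],
       [  0.        ,   0.        ,   1.        ]]), 'T': array([[ 2.87047714e-02,  9.96722289e-01, -7.56354130e-02,
         4.66268392e-01],
       [-9.99584142e-01,  2.88307744e-02,  5.74349379e-04,
        -3.31128748e-01],
       [ 2.75309436e-03,  7.55874729e-02,  9.97135374e-01,
         1.04218265e+00],
       [ 0.00000000e+00,  0.00000000e+00,  0.00000000e+00,
         1.00000000e+00]])}
side {'intrinsics': array([[445.55876329,   0.        , 255.35539287],
       [  0.        , 445.55876329, 185.56310587],
       [  0.        ,   0.        ,   1.        ]]), 'T': array([[ 0.98685589,  0.04973009, -0.15376076,  0.33035312],
       [-0.16078579,  0.39770273, -0.90331637, -1.4035631 ],
       [ 0.01622907,  0.91616563,  0.40047118,  0.58194096],
       [ 0.        ,  0.        ,  0.        ,  1.        ]])}
wrist {'intrinsics': array([[283.8429398 ,   0.        , 251.31894302],
       [  0.        , 283.8429398 , 189.73225794],
       [  0.        ,   0.        ,   1.        ]]), 'tool_from_camera': array([[-6.82208626e-04,  9.60513145e-01,  2.78233775e-01,
         7.60592016e-02],
       [ 9.99999749e-01,  7.08447869e-04,  6.23563368e-06,
         1.13048139e-03],
       [-1.91124717e-04,  2.78233710e-01, -9.60513387e-01,
        -1.62573683e-01],
       [ 0.00000000e+00,  0.00000000e+00,  0.00000000e+00,
         1.00000000e+00]])}
0.1 [-6.63087848e-04  9.72765693e-01  2.31789648e-01 -1.61444526e-04]
```

View pics/top.png

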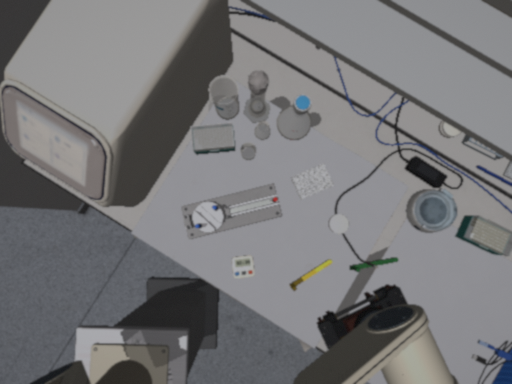

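View pics/side.png

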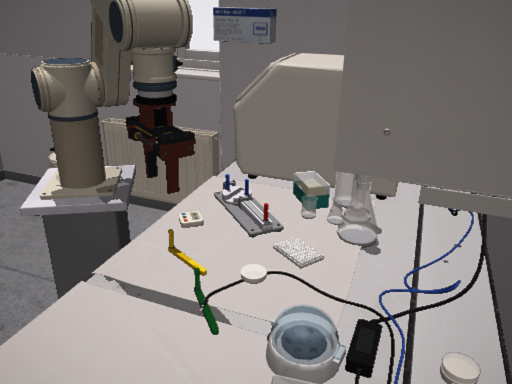

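The top view shows the mixer base at about (232,211), with the red post near (275,200) and blue posts near (215,208) and (198,224). The yellow bar at (312,274) and the green bar at (374,264) are decoys. I choose the bar with the red post in the grey base and check it in a crop.

```bash
python3 - <<'E'
from h import *
a=cv2.cvtColor(cv2.imread('pics/top.png'),4)
save('c1',cv2.resize(a[175:245,170:295],None,fx=6.4,fy=6.4,interpolation=cv2.INTER_CUBIC))
E
```

```text
(no output)
```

View pics/c1.png

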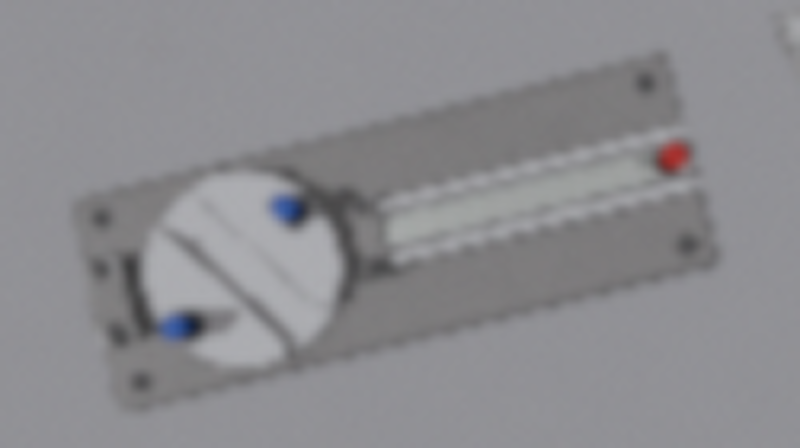

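```bash
python3 - <<'E'
from h import *
f=lambda u,z:atz('top',((u[0]+.5)/6.4+169.5,(u[1]+.5)/6.4+174.5),z)
c=np.array([f(u,.016) for u in[(75,205),(665,55),(720,262),(128,410)]])
print(c.round(4)); print(np.linalg.norm(c-np.roll(c,-1,0),axis=1))
ex=((c[0]+c[3])-(c[1]+c[2]));ex/=np.linalg.norm(ex);ey=np.array([-ex[1],ex[0],0])
m=c.mean(0); o=m+.068*ex; print('o',o,'yaw',np.arctan2(ex[1],ex[0]))
for n,u in dict(A=(284,206),B=(174,326),R=(673,155)).items():
  p=f(u,.083); print(n,p,(p-o)@ex,(p-o)@ey)
p=f((245,267),.038);print('rot',p,(p-o)@ex,(p-o)@ey)
E
```

```text
[[ 0.501  -0.1287  0.016 ]
 [ 0.5768 -0.3934  0.016 ]
 [ 0.4837 -0.4205  0.016 ]
 [ 0.4099 -0.1565  0.016 ]]
[0.27530126 0.0969415  0.27410369 0.09531683]
o [ 0.47434519 -0.20933894  0.016     ] yaw 1.846668216893352
A [ 0.50089456 -0.23009473  0.083     ] -0.02720265267359307 -0.019891900756083884
B [ 0.4491466  -0.18574323  0.083     ] 0.029567251249312972 0.017818640810058038
R [ 0.52719632 -0.39373784  0.083     ] -0.19182232617257253 -0.0006250503273335347
rot [ 0.47513831 -0.20915816  0.038     ] -4.208616385367835e-05 -0.0008123698611353142
```

Base frame: origin at about (0.475,-0.209), yaw 1.847. The red post sits at base x -192 mm and the sizes match. The groove is at about 2.15 rad, so I need about +0.99 rad, pushing post A at base (-27,-20) mm along -28° in base axes. I move above it and look.

```bash
cat >> h.py <<'E'
O=np.array([.475,-.209]);YAW=1.847
def W(x,y,z):
    c,s=np.cos(YAW),np.sin(YAW); return [O[0]+c*x-s*y,O[1]+s*x+c*y,z]
def toB(p):
    c,s=np.cos(YAW),np.sin(YAW); d=np.array(p[:2])-O; return np.array([c*d[0]+s*d[1],-s*d[0]+c*d[1]])
def quat(a): # tool down, tool x at base-frame angle a
    t=(YAW+a)/2; return [0.,np.cos(t),np.sin(t),0.]
def Twrist():
    from scipy.spatial.transform import Rotation as R
    q=get_ee_rot();T=np.eye(4);T[:3,:3]=R.from_quat([q[1],q[2],q[3],q[0]]).as_matrix();T[:3,3]=get_tcp_pos()
    return T@np.array(camera_info('wrist')['tool_from_camera'])
E
python3 - <<'E'
from h import *
for u in[(232,70),(130,205)]:print(atz('top',u,0))
command_gripper(0.)
print(inverse_kinematics(W(-.052,-.007,.17),quat(-.49)))
move_pose(W(-.052,-.007,.17),quat(-.49))
T=Twrist();np.save('T1.npy',T);im=read_camera('wrist');save('w1',im)
print(get_time(),get_joint_pos(),get_tcp_pos(),get_ft_force())
E
```

```text
[ 0.91876662 -0.26066602  0.        ]
[0.50197309 0.02501533 0.        ]
[-4.99623382e-01  3.94887801e-01  1.81817930e+00 -4.44089210e-16
  9.28525547e-01 -2.85827056e-01]
2.8833 [-5.01399142e-01  3.94869521e-01  1.81757928e+00 -2.04100503e-04
  9.28508992e-01 -2.85643418e-01] [ 0.4957888  -0.25823939  0.17021546] [ 0.27716507  0.22897043 -0.2251302 ]
```

View pics/w1.png

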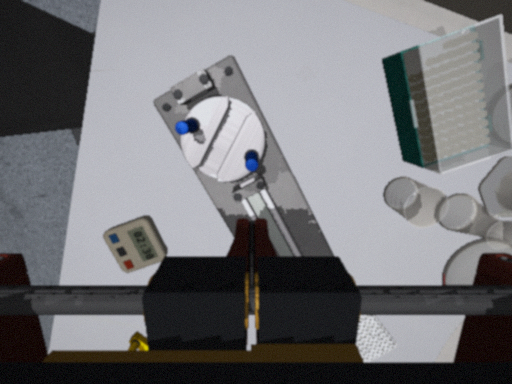

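```bash
python3 - <<'E'
from h import *
T=np.load('T1.npy')
P={}
for n,u,z in[('A',(251,166),.085),('B',(182,128),.085),('rot',(223,139),.038),('c1',(155,101),.016),('c2',(233,57),.016),('A base',(252,156),.041),('tip',(252,222),.17)]:
  p=atz('wrist',u,z,T);P[n]=p;print(n,p.round(4),toB(p).round(4))
# project expectation
E
python3 - <<'E'
import cv2
a=cv2.imread('pics/w1.png')
cv2.imwrite('pics/w1c.png',cv2.resize(a[50:260,140:340],None,fx=2.8,fy=2.8,interpolation=cv2.INTER_CUBIC))
E
```

```text
A [ 0.5016 -0.2333  0.085 ] [-0.0307 -0.019 ]
B [ 0.4511 -0.1884  0.085 ] [0.0263 0.0174]
rot [ 0.4775 -0.2089  0.038 ] [-0.0005 -0.0024]
c1 [ 0.4138 -0.1563  0.016 ] [0.0674 0.0445]
c2 [ 0.5049 -0.1322  0.016 ] [ 0.0657 -0.0497]
A base [ 0.5029 -0.2319  0.041 ] [-0.0297 -0.0206]
tip [ 0.4984 -0.2511  0.17  ] [-0.0469 -0.011 ]
```

View pics/w1c.png

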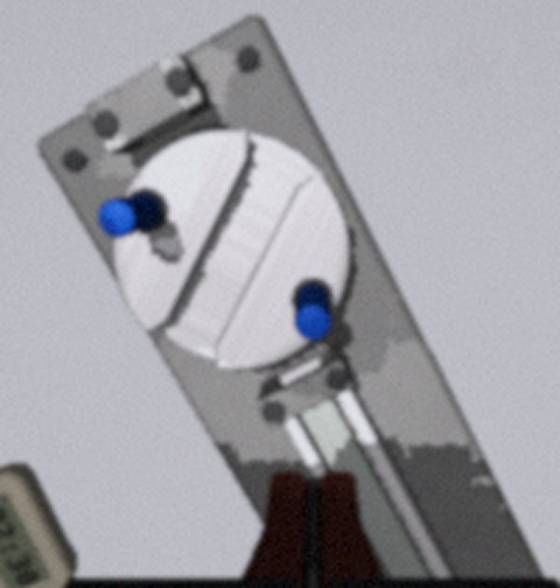

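The close view shows post A at (252,165), post B at (182,128) and fingertips clear of the bridge. Both cameras agree within about 3 mm. Next I descend, push post A, and look.

```bash
python3 - <<'E'
from h import *
n=np.array([.882,-.471]);s=np.array([-.052,-.007])
movel(W(*s,.057))
e=s+n*.0415
movel(W(*e,.057),v=.04)
print('F',get_ft_force(),toB(get_tcp_pos()))
T=Twrist();np.save('T2.npy',T);im=read_camera('wrist')
# blue blobs
h=cv2.cvtColor(im,cv2.COLOR_RGB2HSV);m=cv2.inRange(h,(100,130,60),(130,255,255))
k,l,st,c=cv2.connectedComponentsWithStats(m)
for i in range(1,k):
  if st[i,4]>15: print(st[i],c[i])
save('w2',cv2.resize(im[60:320,100:420],None,fx=2,fy=2,interpolation=cv2.INTER_CUBIC));save('t2',read_camera('top'));print(get_time())
E
```

```text
F [-0.05927375  0.13139827 -0.21552465] [-0.01500975 -0.02616941]
[241 193  23  44 694] [251.24063401 216.00864553]
[134 274  15  11 120] [141.175      278.93333333]
[ 54 336  13  10  89] [ 60.12359551 340.33707865]
5.0667
```

View pics/w2.png

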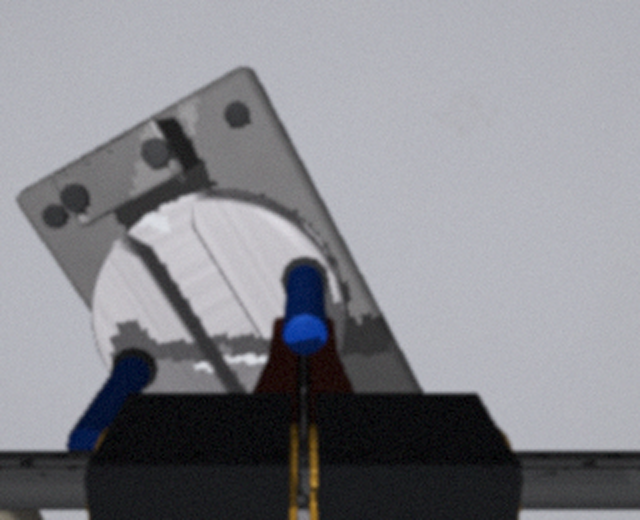

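```bash
python3 - <<'E'
from h import *
T=np.load('T2.npy')
f=lambda u,z:toB(atz('wrist',((u[0]+.5)/2+99.5,(u[1]+.5)/2+59.5),z,T))
ang=lambda a,b:np.arctan2(*(a-b)[::-1])
print('base edge',ang(f((258,80),.016),f((415,385),.016)))
print('groove R',ang(f((195,215),.038),f((265,335),.038)))
print('groove L',ang(f((125,235),.038),f((225,392),.038)))
A,B=f((305,272),.041),f((137,366),.041);print('posts base',A,B,ang(B,A)-np.pi/2)
print('Atop',f((305,335),.085))
E
```

```text
base edge -0.013092545407080061
groove R -0.011003394924969151
groove L -0.0014059492995905495
posts base [ 0.00163331 -0.03633211] [-0.0010409   0.03093068] 0.0397366763463991
Atop [-0.00110426 -0.03476672]
```

The wrist view shows the groove parallel to the base edges, with all estimates within 0.04 rad. I back off, move behind the red post, and push the bar.

```bash
python3 - <<'E'
from h import *
n=np.array([.882,-.471]);b=toB(get_tcp_pos())-n*.03
movel(W(*b,.057));movel(W(*b,.14))
move_pose(W(-.227,-.0005,.14),quat(0))
T=Twrist();im=read_camera('wrist')
m=cv2.inRange(cv2.cvtColor(im,cv2.COLOR_RGB2HSV),(0,150,80),(6,255,255))
k,l,st,c=cv2.connectedComponentsWithStats(m)
for i in range(1,k):
  if st[i,4]>15: print(st[i],c[i],toB(atz('wrist',c[i],.07,T)))
save('w3',im)
movel(W(-.227,-.0005,.048))
r=movel(W(-.145,-.0005,.048),v=.05,until_force=12)
print(r,get_ft_force(),toB(get_tcp_pos()))
if not r:
  r=movel(W(-.092,-.0005,.048),v=.04,until_force=12);print(r,get_ft_force(),toB(get_tcp_pos()))
  if not r:
    r=movel(W(-.078,-.0005,.048),v=.015,until_force=10);print(r,get_ft_force(),toB(get_tcp_pos()))
T=Twrist();np.save('T4.npy',T);save('w4',read_camera('wrist'));save('t4',read_camera('top'));print(get_time())
E
```

```text
[ 43  19  10  14 104] [47.20192308 24.875     ] [-0.09218024  0.14829963]
[246 154  13  20 173] [251.78612717 164.97687861] [-0.19587168 -0.00022475]
False [ 1.76153728 -2.31821372  2.23257032] [-0.14510485 -0.00049267]
False [ 0.8658826  -2.05710365  0.59000444] [-0.09183257 -0.00032933]
True [ 0.84051753 -1.58615885 -1.64163641] [-0.08700389 -0.00073153]
11.6167
```

View pics/w4.png

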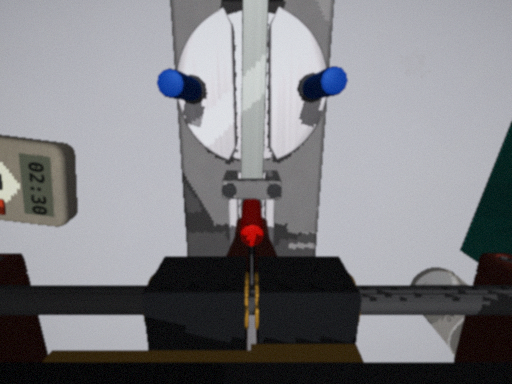

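The bar lies through the rotor and the red post is against the bridge (row ~200, col 252). I confirm with a firmer press, retreat, and check once more.

```bash
python3 - <<'E'
from h import *
r=movel(W(-.079,-.0005,.048),v=.015,until_force=20);print(r,get_ft_force(),toB(get_tcp_pos()))
movel(W(-.115,-.0005,.048),v=.08);movel(W(-.115,-.0005,.14))
T=Twrist();im=read_camera('wrist')
m=cv2.inRange(cv2.cvtColor(im,cv2.COLOR_RGB2HSV),(0,150,80),(6,255,255))
k,l,st,c=cv2.connectedComponentsWithStats(m)
for i in range(1,k):
  if st[i,4]>15: print(st[i],toB(atz('wrist',c[i],.07,T)))
save('w5',cv2.resize(im[0:270,130:380],None,fx=2,fy=2));print(get_time(),get_ft_force())
E
```

```text
True [-0.48199826 -4.69044123  1.00437161] [-0.0870449  -0.00158739]
[246 138  14  20 189] [-0.07169855 -0.00094471]
[ 65 143   9  11  87] [-0.07206765  0.14815684]
13.325 [-0.14486293 -0.75821422 -0.36693958]
```

View pics/w5.png

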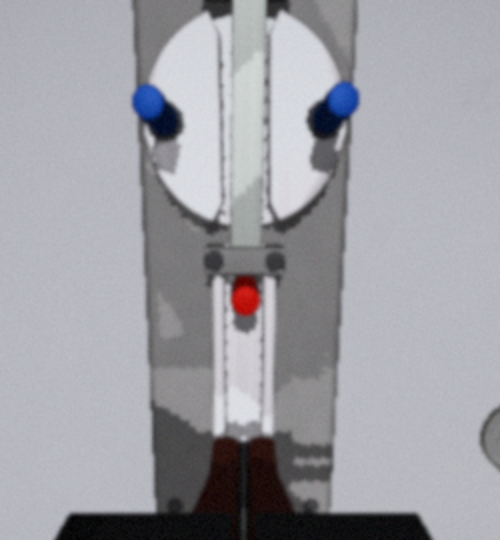

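The red post at (245,298) stands against the bridge, at base x of about -71 mm. The bar runs straight through the groove into the keeper, and the tool is clear.

```bash
python3 -c "
from station import *
print(job_done())"
```

```text
the job is handed in; nothing more can be done
None
```

I turned the groove into line and pushed the bar through it into the keeper until the red post met the bridge, then handed the job in with the arm clear at about 13 s; the judge's result was not shown.

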